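# Clamp a glued cartridge in its gluing fixture

## Robot

A 7-joint arm with a two-finger parallel gripper is mounted at the origin on the work surface. World frame = base frame: x ahead of the robot, y to its left, z up, the work surface at z = 0. Lengths are in m, angles in rad, forces in N, time in s.
With the tool pointing down it reaches from about 0.4 to 0.875 m from the base axis. Payload 6.5 kg.
Tool frame: the origin (TCP) lies midway between the tips of the shut fingers; the grasp point (between the pads) lies 19 mm behind it (arm.hold_point_z is the distance from the TCP to the grasp point, in m); y points along the fingers, x is the direction in which the jaws open and shut, and the axes are right-handed (so a half turn about y gives the same grasp; the last joint's range is limited). The gripper opens to 85 mm and grips with 20 to 120 N. Pads are 22 mm wide; open, the fingers measure 114 mm over their backs; the gripper's body (76 mm by 85 mm) begins 54 mm behind the grasp point. The pads swing forward as they close: fully open they stand 13 mm farther back than shut.
Start: joints at [1.282, 0.536, -0.004, 1.538, 0.003, 1.067, -0.071], TCP at [0.144, -0.634, 0.231] pointing down, gripper open.
Joint ranges: [-2.7, 2.7], [-0.37, 2.16], [-1.27, 1.26], [0.24, 2.4], [-1.31, 4.45], [0.19, 1.91], [-2.76, 2.76]. Speed limits (rad/s): [2.39, 2.39, 3.14, 3.14, 3.14, 3.14, 3.14].

## Interface

Orientations are given as a unit quaternion [w, x, y, z].
In Python, from cell import arm, get_image, camera_params gives the robot as it stands. The module is installed in compiled form; this text tells all that it offers.
- The arm moves only by the tool apply_moves, never from a script. Its argument "rows" is a list that holds one entry, the list of rows, each a list of 7 numbers: the shift along the tool's x, y, z scaled (see below), then the turn, a rotation vector about the tool's x, y, z scaled (see below), then the closure, from -1 (fully open) to 1 (shut). In form: [[[x, y, z, ax, ay, az, grip], ...]]. A call has 1 to 10 rows; each row is the pose to reach, as a shift and turn from the pose measured when the call began, along the tool's axes at that moment; what a row does not reach only later rows make up. The controller multiplies each number of a shift by 25 cm and each number of a turn by pi/2 rad. A row lasts 1/8 s, in which the tool goes at most 62.5 mm and 10.7 degrees, less where a joint would pass 70% of its speed; a pose out of reach is approached as far as the arm can. A call with a number of a shift or a turn outside -1 to 1 is refused whole. A call with a gripper value outside its range is refused whole. The fingers move at their own pace and stop on an object; "squeeze" is the grip in N (left out, the last holds). Time passes only in rows, so rows that repeat a pose let the fingers close. It gives the time, the measured TCP pose, the force and the opening at its end, in the units of the state.
- arm.observe(): the state, without advancing time (a new reading comes with each control period).
- get_image(name): name is "side" or "top" or "wrist"; returns the picture (400x640x3 uint8, blue, green, red); there is no depth.
- camera_params(name): a dict with "intrinsics" (3x3 intrinsics, pixels), "k1" (the pictures are not rectified: a ray, as slopes to the right and down, at radius r is drawn at 1 + k1 r^2 times it, then the intrinsics apply), "origin" and "orientation" of the camera in the world. Camera axes: x right, y down, z forward; pixel columns grow to the right and rows downward; lengths in m; the calibration is good to about 2 mm. A picture is of the moment at which its call begins: read the wrist's pose just before it. camera_params takes no time and is no camera call; for the wrist camera it gives the pose at the moment of the call.
- arm.job_done(): hands the job in, once; it reports no verdict.
The state is a dict: "time_s": time; "joints": joint angles; "dq": joint speeds; "joint_torque": joint torques, N m; "tool_pos": TCP position; "eef_rot": TCP orientation; "wrist_force": force on the tool from outside, world axes, zero at the start; "torque": the same for the moment, N m; "opening": finger opening in m.
Only numpy, scipy, OpenCV 4.12 (cv2) and the standard library are available. Lean on these libraries where they do the work, as an engineer would, in place of code of your own. Each camera call takes 0.05 s, during which the arm holds its last target.

## Task

The glued cartridge lies part way along the gluing fixture: with the fingertips, push it along between the rails until it sits fully home against the end stop. Then push the toggle clamp's upright handle over and all the way down, until it snaps past centre and stays shut with its rubber tip pressing on the cartridge, and take the hand away. Only push - pick nothing up - and leave everything else on the desk where it is.

Things in the scene. Friction and masses are not known exactly. Their poses are not given: they have to be found in the camera images.
- jig: gluing fixture, fixed: aluminium bed 12 mm thick with two dark steel rails, end stop and toggle clamp. x points along the rails to the end stop, y left, z up; origin on the desk below the cartridge's home centre. In mm: bed x -122 to 78, y -131 to 54; rails x -62 to 41, y +-40 to +-51, tops at z 24. The clamp stands on the bed's right (y -120 to -55); its arm and handle move in the plane x = 15
- stop_face (a point): middle of the end stop's face that the cartridge must rest against, at x = 52.5, y = 0, z = 20 mm of the fixture; the stop is a dark steel block 66 mm wide, its top 28 mm above the desk
- cartridge: grey plastic cartridge, 105 mm along its x, 75 along its y, 20 thick, about 100 g, loose, flat on the bed (underside at z = 12 mm), 2 to 3 mm of play to each rail, its front (+x) face 25 to 55 mm short of the stop. Origin: centre of its underside, at x = 0, y = 0 of the fixture when home. Push on the middle of its open rear face (own x = -52.5 mm)
- clamp_handle: the clamp's handle: its black grip is 85 mm long, 20 wide (along fixture x), 11 thick, and runs 30 to 115 mm from this origin (a pin at the handle's root) along own -y. Open, it stands up, leaning 18 degrees away from the cartridge. Pushed outwards (fixture -y) and down it turns 76 degrees about fixture x until it lies on its stop, outer end sloping 4 degrees down
- handle_grip (a point): where to push: on the grip's face towards the cartridge (its top once shut), 20 mm from the outer end. Its path as the handle swings, fixture (y, z) mm: (-119, 162) open, (-141, 154), (-159, 141), (-169, 126), (-175, 110), (-178, 94), (-180, 85), (-180, 55) shut. Takes under 5 N. Past dead centre (z about 70) it snaps down and stays shut; let go between there and half-way it settles at z about 100, the tip just on the cartridge
- clamp_arm (a joint): swing of the clamp's holding arm, driven by the handle: 0 = fully open (raised 60 degrees, its end at most 125 mm above the desk), about 1.0 = shut (arm level over the cartridge)
- clamp_tip: round rubber tip under the end of the holding arm, 18 mm across, sprung (gives 2 to 3 mm, about 15 N when shut); origin at the centre of its lower face. It comes down at x = 15, y = 0 of the fixture
- pine_box: the small closed pine box with a hook-and-eye latch, 150 x 100 x 66 mm, loose; origin at the centre of its underside
- power_brick: a grey power supply brick, 115 x 60 x 34 mm, loose; origin at the centre of its underside
- stick_knob: a chrome joystick knob, mushroom shaped, 35 mm wide and 36 mm high, loose, standing on the desk near the fixture's right side; origin at the centre of its underside
- spine: a yellow plastic cartridge spine, 92 x 20 x 12 mm, loose, lying on the desk to the left of the fixture; origin at the centre of its underside
- glue_bottle: a small white glue bottle, 34 mm wide and 75 mm high, loose, standing beyond the fixture's end stop; origin at the centre of its underside
- screwdriver: a screwdriver with a black handle, 160 mm long, 26 mm thick, lying on the desk along its own x; origin below its middle
- shell_half: a white plastic shell half, an open tray 110 x 62 x 16 mm, loose; origin at the centre of its underside
Things that resemble listed ones, but are neither listed nor needed, are in the scene too. Leave any pink or yellow look-alike of the cartridge alone.

How it is judged:
By the outcome, as a careful person would: the job done as asked, in the order asked, and still so for the second after the job is handed in, with the robot touching nothing.
It also fails if it takes over 45 s, if anything falls off the work surface, if the arm or the gripper's body presses on something with over 40 N, if the wrist force passes 120 N, or if a joint passes its speed limit or range.

## Working session

There is one attempt and no reset: what is moved stays moved. The work goes in short steps, Python scripts to look and compute and a tool call to move; the robot and the scene stay as the last step left them, time stands still between calls to the robot, and variables do not carry over. Pictures are saved under pics/ and viewed, and the job is handed in when it is done.

Besides the shell and the picture viewer there is one more tool, called as name(argument=value, ...), one argument or row to a line, values as JSON. apply_moves: Moves the arm, as the interface text tells. Its arguments: {"type":"object","properties":{"rows":{"type":"array"},"squeeze":{"type":"number"}},"required":["rows"]}

```bash
mkdir -p pics
python3 - <<'E'
from cell import arm,get_image,camera_params
import cv2
for n in("top","side","wrist"):
    p=camera_params(n);print(n,p)
    cv2.imwrite(f"pics/{n}0.png",get_image(n))
print(arm.observe())
E
```

```text
top {'intrinsics': array([[363.61324375,   0.        , 314.31357591],
       [  0.        , 363.61324375, 203.42840613],
       [  0.        ,   0.        ,   1.        ]]), 'k1': -0.0648287185365163, 'origin': array([0.30276757, 0.03759545, 1.21763649]), 'orientation': array([ 0.0722489 , -0.68116267,  0.7246821 , -0.07505573])}
side {'intrinsics': array([[404.83801797,   0.        , 318.74514628],
       [  0.        , 404.83801797, 200.19365769],
       [  0.        ,   0.        ,   1.        ]]), 'k1': 0.007321503179867581, 'origin': array([ 0.26891389, -0.63624558,  1.0237822 ]), 'orientation': array([-0.32519896,  0.92699897, -0.17598495,  0.06283185])}
wrist {'intrinsics': array([[326.68215309,   0.        , 319.52255806],
       [  0.        , 326.68215309, 199.76679036],
       [  0.        ,   0.        ,   1.        ]]), 'k1': -0.03733818658976232, 'origin': array([ 0.20848678, -0.61971902,  0.37378978]), 'orientation': array([ 0.1032096 ,  0.7745318 , -0.61849445, -0.08314379])}
{'time_s': 0.15, 'joints': array([ 1.28179741,  0.53701608, -0.00442763,  1.53857789,  0.0026109 ,
        1.06731387, -0.07118714]), 'dq': array([-5.23348740e-04, -1.78038917e-03,  2.82620483e-07, -2.40924151e-03,
       -2.32426816e-04, -1.83204342e-03, -6.90957476e-04]), 'joint_torque': array([ 1.73469707e-03, -5.83779895e+01,  1.04993396e+00, -2.59349352e+01,
        1.24641380e-02,  6.57080178e-03, -5.47708908e-06]), 'tool_pos': array([ 0.14350689, -0.63349124,  0.23062557]), 'eef_rot': array([ 0.55275945, -0.55224628,  0.4416794 , -0.44090855]), 'wrist_force': array([0.13095347, 0.59076328, 0.36090117]), 'torque': array([-0.00540733,  0.03155022,  0.0343988 ]), 'opening': 0.08532430517193185}
```

View pics/top0.png

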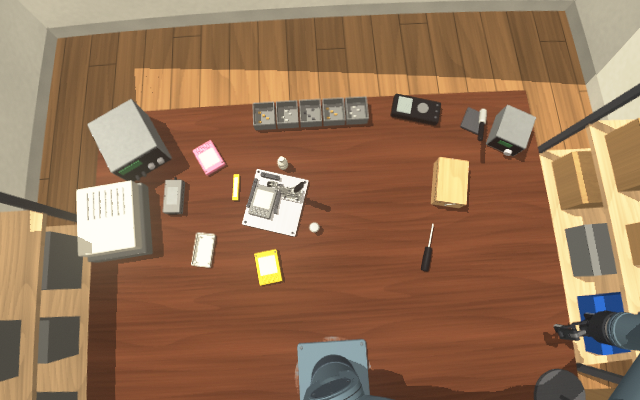

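View pics/side0.png

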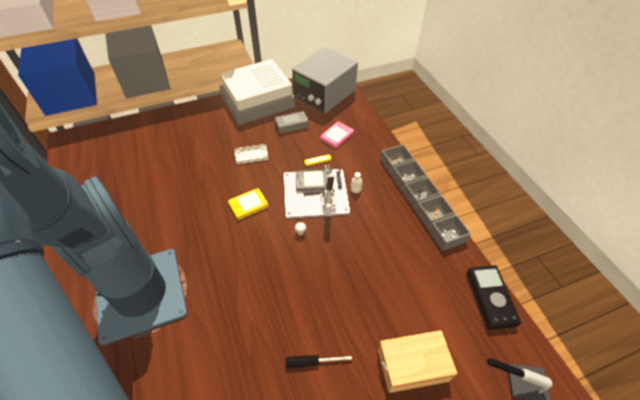

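View pics/wrist0.png

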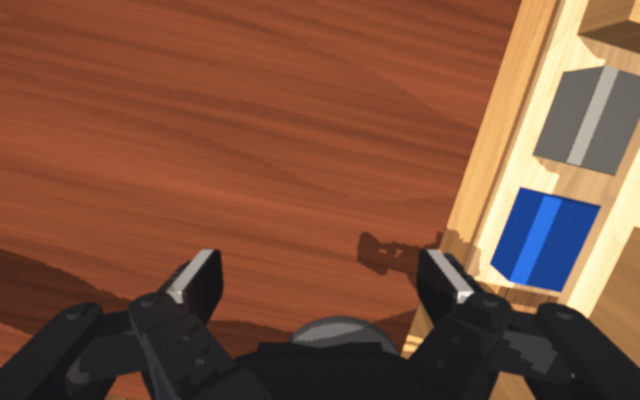

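Run:
```python
import cv2
a=cv2.imread("pics/top0.png")[150:250,225:335];cv2.imwrite("pics/topc.png",cv2.resize(a,None,fx=6,fy=6,interpolation=cv2.INTER_CUBIC)[:600])
a=cv2.imread("pics/side0.png")[145:245,270:380];cv2.imwrite("pics/sidec.png",cv2.resize(a,None,fx=6,fy=6,interpolation=cv2.INTER_CUBIC)[:600])
```

```text
(no output)
```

View pics/topc.png

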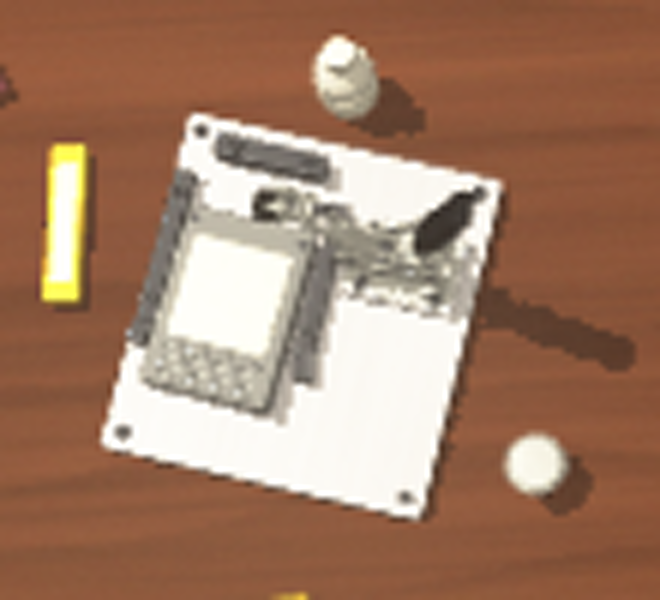

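View pics/sidec.png

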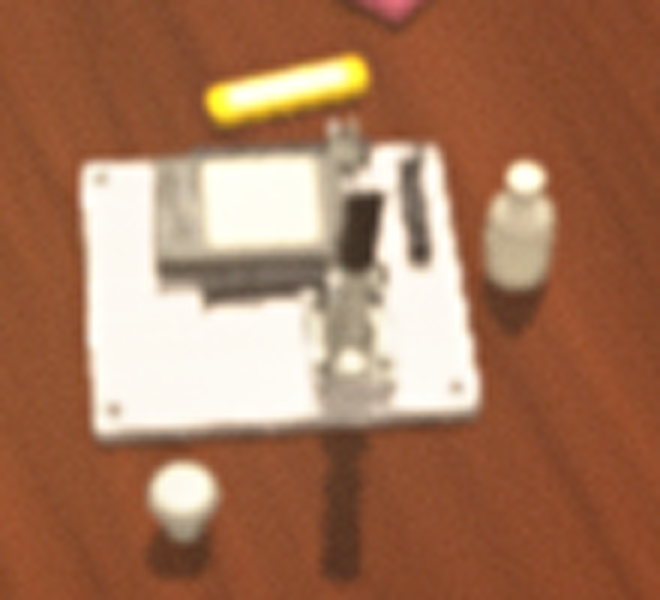

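```bash
cat > h.py <<'E'
import numpy as np,cv2
from scipy.spatial.transform import Rotation as R
from scipy.optimize import least_squares
from cell import arm,get_image,camera_params
def Rq(q): return R.from_quat([q[1],q[2],q[3],q[0]])
def proj(p,P):
    c=Rq(p["orientation"]).inv().apply(np.atleast_2d(P)-p["origin"])
    s=c[:,:2]/c[:,2:];r2=(s**2).sum(1,keepdims=True);s=s*(1+p["k1"]*r2)
    K=p["intrinsics"];return s@K[:2,:2].T+K[:2,2]
def ray(p,uv,z):
    K=p["intrinsics"];s0=(np.array(uv,float)-K[:2,2])/[K[0,0],K[1,1]];s=s0.copy()
    for _ in range(20): s=s0/(1+p["k1"]*(s**2).sum())
    d=Rq(p["orientation"]).apply([*s,1]);o=p["origin"];return o+d*(z-o[2])/d[2]
def jig2w(J,P):
    P=np.atleast_2d(P)*1e-3;c,s=np.cos(J[2]),np.sin(J[2])
    return np.c_[J[0]+c*P[:,0]-s*P[:,1],J[1]+s*P[:,0]+c*P[:,1],P[:,2]]
E
python3 - <<'E'
from h import *
C=np.array([[78,54,12],[78,-131,12],[-122,-131,12],[-122,54,12]])
t=np.array([[195,113],[503,183],[425,520],[103,448]])/6-.42+[225,150]
s=np.array([[435,145],[478,412],[95,435],[82,160]])/6-.42+[270,145]
pt,ps=camera_params("top"),camera_params("side")
for nm,l in(("top",[(pt,t)]),("side",[(ps,s)]),("both",[(pt,t),(ps,s)])):
    f=lambda J:np.concatenate([(proj(p,jig2w(J,C))-m).ravel() for p,m in l])
    r=least_squares(f,[.55,.15,-.2]);print(nm,r.x,np.degrees(r.x[2]),np.round(r.fun,1))
J=r.x
c,sn=np.cos(J[2]),np.sin(J[2])
def inv(w): d=(w[:2]-J[:2]);return np.array([c*d[0]+sn*d[1],-sn*d[0]+c*d[1]])*1e3
for u in([142,378],[270,415],[300,250]): # cartridge rear corners top face z=32
    w=ray(pt,np.array(u)/6-.42+[225,150],.032);print('cart',w,inv(w))
for u,z in (([535,465],.03),([345,75],.07)): print('obj',inv(ray(pt,np.array(u)/6-.42+[225,150],z)))
E
```

```text
top [ 0.60370118  0.18635975 -0.28517452] -16.339296304849036 [-0.3  0.1  0.4 -0.2 -0.1  0.2  0.  -0.1]
side [ 0.60233619  0.18437944 -0.2965168 ] -16.98916123854504 [ 0.2  0.4 -0.1 -0.8 -0.3 -0.6  0.3  1.3]
both [ 0.60303225  0.18557939 -0.29057856] -16.64892527678791 [ 0.1  0.2  0.7  0.2 -0.1  0.5  0.1 -0.   0.1  0.1  0.1 -1.3  0.  -0.8
  0.3  1.2]
cart [0.53620253 0.24615151 0.032     ] [-81.38240858  38.8856783 ]
cart [0.51108856 0.17593669 0.032     ] [-85.32655348 -35.58093609]
cart [0.60366005 0.15574066 0.032     ] [  9.15047498 -28.40797045]
obj [ -78.94273137 -184.12363435]
obj [102.94488517 -34.16541905]
```

Run:
```python
from h import *
o=arm.observe();r=Rq(o["eef_rot"]);print(np.round(r.as_matrix(),3), arm.hold_point_z)
w=camera_params("wrist");print(r.inv().apply(w["origin"]-o["tool_pos"]))
```

```text
[[ 0.221 -0.     0.975]
 [-0.975  0.001  0.221]
 [-0.001 -1.    -0.   ]] 0.0187
[ 0.00079959 -0.14329173  0.06640125]
```

```bash
cat >> h.py <<'E'
J=np.array([.60303225,.18557939,-.29057856])
def goal(yaw):  # tool x=az yaw, y down, z=az yaw+90
    c,s=np.cos(yaw),np.sin(yaw);return R.from_matrix(np.array([[c,0,-s],[s,0,c],[0,-1,0]]))
def cmd(p,yaw=J[2]):
    o=arm.observe();r=Rq(o["eef_rot"])
    d=r.inv().apply(np.array(p)-o["tool_pos"])/.25
    t=(r.inv()*goal(yaw)).as_rotvec()/(np.pi/2)
    print(np.round(d,3),np.round(t,3))
def fx(w):
    c,s=np.cos(J[2]),np.sin(J[2]);d=np.array(w)[:2]-J[:2];return np.array([c*d[0]+s*d[1],-s*d[0]+c*d[1],w[2]])*1e3
def st():
    o=arm.observe();r=Rq(o["eef_rot"]);m=r.as_matrix()
    print("t",round(o["time_s"],2),"fix",np.round(fx(o["tool_pos"])),"w",np.round(o["tool_pos"],3),"F fix",np.round(R.from_euler('z',-J[2]).apply(o["wrist_force"]),1),"open",round(o["opening"],4),"yawerr",np.round(np.degrees((goal(J[2]).inv()*r).as_rotvec()),1))
E
python3 -c "
from h import *
cmd([.38,-.45,.27])"
```

```text
[-0.507 -0.157  1.085] [-0.    -0.673 -0.001]
```

apply_moves(
  rows=[
    [[-0.25, -0.16, 0.5, 0, -0.33, 0, 1], [-0.45, -0.16, 1.0, 0, -0.67, 0, 1], [-0.45, -0.16, 1.0, 0, -0.67, 0, 1], [-0.45, -0.16, 1.0, 0, -0.67, 0, 1], [-0.45, -0.16, 1.0, 0, -0.67, 0, 1], [-0.45, -0.16, 1.0, 0, -0.67, 0, 1], [-0.45, -0.16, 1.0, 0, -0.67, 0, 1]],
  ],
  squeeze=40,
)

```text
time_s: 1.02
tool_pos: [0.3624, -0.4683, 0.2705]
eef_rot: [0.7, -0.699, 0.105, -0.104]
wrist_force: [-0.7, -0.2, 0.1]
opening: 0.0
```

```bash
python3 -c "
from h import *
st();cmd([.50,-.2,.27]);cmd(jig2w(J,[-125,0,200])[0])"
```

```text
t 1.02 fix [ -43. -695.  270.] w [ 0.362 -0.468  0.27 ] F fix [-0.6 -0.4  0.1] open 0.0 yawerr [0.1 0.3 0.1]
[0.213 0.003 1.187] [-0.001 -0.004 -0.001]
[-0.343  0.286  2.78 ] [-0.001 -0.004 -0.001]
```

apply_moves(
  rows=[
    [[0.2, 0, 1.0, 0, 0, 0, 1], [0.2, 0, 1.0, 0, 0, 0, 1], [0.2, 0, 1.0, 0, 0, 0, 1], [0.2, 0, 1.0, 0, 0, 0, 1], [0.2, 0, 1.0, 0, 0, 0, 1]],
  ],
)

```text
time_s: 1.65
tool_pos: [0.4853, -0.2388, 0.271]
eef_rot: [0.701, -0.698, 0.103, -0.103]
wrist_force: [-0.6, -0.6, -0.4]
opening: 0.0
```

```bash
python3 -c "
from h import *
st();cmd(jig2w(J,[-125,0,150])[0])"
```

```text
t 1.65 fix [   9. -440.  271.] w [ 0.485 -0.239  0.271] F fix [-0.4 -0.8 -0.4] open 0.0 yawerr [0.2 0.  0. ]
[-0.536  0.491  1.759] [-0.002 -0.    -0.   ]
```

apply_moves(
  rows=[
    [[-0.54, 0, 0.9, 0, 0, 0, 1], [-0.54, 0, 0.9, 0, 0, 0, 1], [-0.54, 0, 0.9, 0, 0, 0, 1], [-0.54, 0, 0.9, 0, 0, 0, 1], [-0.54, 0, 0.9, 0, 0, 0, 1]],
  ],
)

```text
time_s: 2.28
tool_pos: [0.4197, 0.0175, 0.2721]
eef_rot: [0.701, -0.698, 0.102, -0.102]
wrist_force: [-0.4, -0.8, 0.1]
opening: -0.0003
```

apply_moves(
  rows=[
    [[0, 0.1, 0.86, 0, 0, 0, 1], [0, 0.3, 0.86, 0, 0, 0, 1], [0, 0.3, 0.86, 0, 0, 0, 1], [0, 0.3, 0.86, 0, 0, 0, 1], [0, 0.3, 0.86, 0, 0, 0, 1]],
  ],
)

```text
time_s: 2.9
tool_pos: [0.4814, 0.225, 0.1961]
eef_rot: [0.701, -0.698, 0.103, -0.101]
wrist_force: [-0.0, -0.4, 0.5]
opening: 0.0002
```

```bash
python3 -c "
from h import *
st();cmd(jig2w(J,[-125,0,24])[0])
for n in('top','wrist'):cv2.imwrite(f'pics/{n}1.png',get_image(n))"
```

```text
t 2.9 fix [-128.    3.  196.] w [0.481 0.225 0.196] F fix [ 0.1 -0.4  0.5] open 0.0002 yawerr [ 0.2 -0.   0.2]
[ 0.014  0.688 -0.014] [-0.002  0.001 -0.002]
```

View pics/wrist1.png

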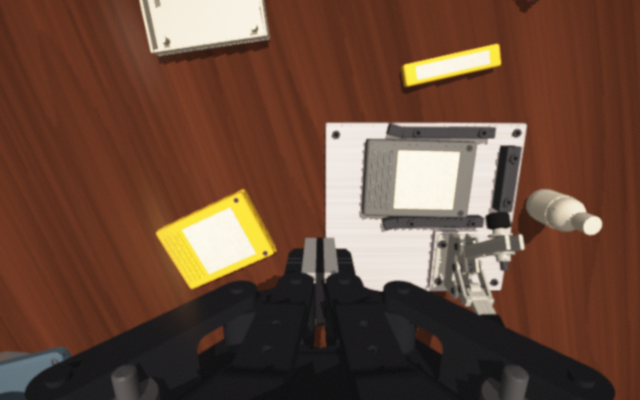

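View pics/top1.png

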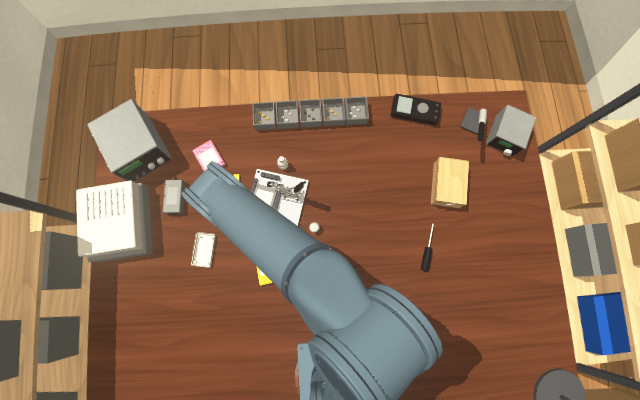

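Run:
```python
from h import *
a=cv2.imread("pics/wrist1.png")[110:310,320:540];cv2.imwrite("pics/w1c.png",cv2.resize(a,None,fx=3,fy=3,interpolation=cv2.INTER_CUBIC))
p=camera_params("wrist")
for u,z in(([326,123],.012),([526,123],.012),([365,140],.032),([363,216],.032)): print(fx(ray(p,u,z)))
```

```text
[-119.65003112   54.58455698   12.        ]
[79.69898112 55.26346802 12.        ]
[-83.53618203  39.67877144  32.        ]
[-83.04117467 -34.88629059  32.        ]
```

View pics/w1c.png

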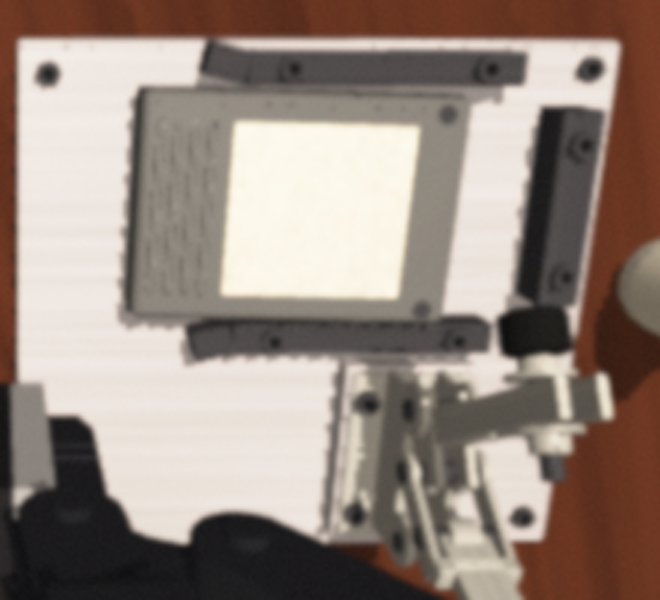

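```bash
sed -i 's/^J=.*/J=np.array([.6040,.1858,-.2893])/' h.py; python3 -c "
from h import *
st();cmd(jig2w(J,[-112,0,23])[0])"
```

```text
t 3.0 fix [-127.   -0.  197.] w [0.482 0.222 0.197] F fix [ 0.4 -0.5  0.6] open 0.0002 yawerr [0.1 0.2 0.1]
[0.062 0.697 0.   ] [-0.001 -0.002 -0.001]
```

apply_moves(
  rows=[
    [[0.06, 0.2, 0, 0, 0, 0, 1], [0.06, 0.4, 0, 0, 0, 0, 1], [0.06, 0.55, 0, 0, 0, 0, 1], [0.06, 0.65, 0, 0, 0, 0, 1], [0.06, 0.69, 0, 0, 0, 0, 1], [0.06, 0.69, 0, 0, 0, 0, 1], [0.06, 0.69, 0, 0, 0, 0, 1]],
  ],
)

```text
time_s: 3.88
tool_pos: [0.4973, 0.2177, 0.026]
eef_rot: [0.7, -0.698, 0.103, -0.104]
wrist_force: [-0.1, 0.3, 0.8]
opening: 0.0001
```

```bash
python3 -c "
from h import *
st();cmd(jig2w(J,[-92,0,23])[0]);cmd(jig2w(J,[-64,0,23])[0])
cv2.imwrite('pics/wrist2.png',get_image('wrist'))"
```

```text
t 3.88 fix [-111.    0.   26.] w [0.497 0.218 0.026] F fix [-0.2  0.2  0.8] open 0.0001 yawerr [ 0.2  0.3 -0.1]
[ 0.078  0.012 -0.   ] [-0.002 -0.003  0.001]
[0.19  0.012 0.   ] [-0.002 -0.003  0.001]
```

View pics/wrist2.png

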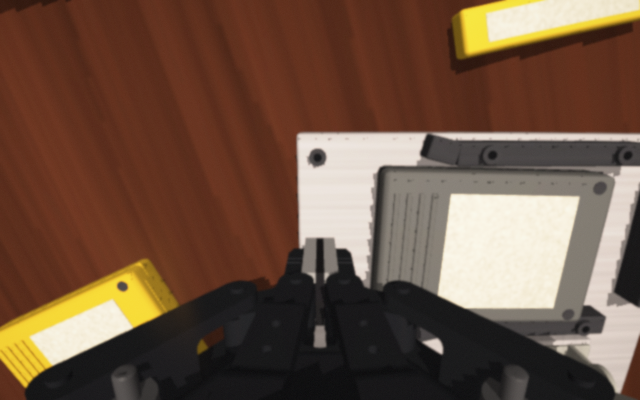

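apply_moves(
  rows=[
    [[0.03, 0.012, 0, 0, 0, 0, 1], [0.06, 0.012, 0, 0, 0, 0, 1], [0.08, 0.012, 0, 0, 0, 0, 1], [0.1, 0.012, 0, 0, 0, 0, 1], [0.12, 0.012, 0, 0, 0, 0, 1], [0.14, 0.012, 0, 0, 0, 0, 1], [0.16, 0.012, 0, 0, 0, 0, 1], [0.16, 0.012, 0, 0, 0, 0, 1]],
  ],
)

```text
time_s: 4.92
tool_pos: [0.5362, 0.2061, 0.023]
eef_rot: [0.701, -0.698, 0.103, -0.104]
wrist_force: [-1.0, 0.9, 0.3]
opening: -0.0002
```

```bash
python3 -c "
from h import *
st();cmd(jig2w(J,[-60,0,23])[0])
cv2.imwrite('pics/wrist3.png',get_image('wrist'))"
```

```text
t 4.92 fix [-71.   0.  23.] w [0.536 0.206 0.023] F fix [-1.2  0.6  0.3] open -0.0002 yawerr [ 0.2  0.3 -0.1]
[ 0.043  0.    -0.   ] [-0.002 -0.003  0.001]
```

View pics/wrist3.png

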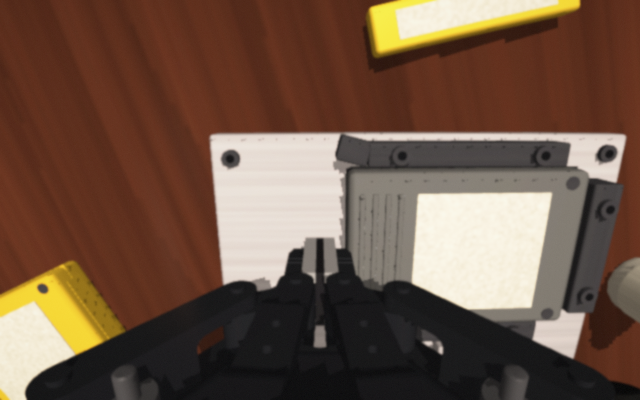

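apply_moves(
  rows=[
    [[0.01, 0, 0, 0, 0, 0, 1], [0.02, 0, 0, 0, 0, 0, 1], [0.026, 0, 0, 0, 0, 0, 1], [0.032, 0, 0, 0, 0, 0, 1], [0.036, 0, 0, 0, 0, 0, 1], [0.036, 0, 0, 0, 0, 0, 1]],
  ],
)

```text
time_s: 5.72
tool_pos: [0.5417, 0.2042, 0.0227]
eef_rot: [0.7, -0.699, 0.104, -0.102]
wrist_force: [-9.2, 1.8, 7.5]
opening: 0.0002
```

```bash
python3 -c "
from h import *
st()
cv2.imwrite('pics/wrist4.png',cv2.resize(get_image('wrist')[120:340,320:640],None,fx=2.4,fy=2.4,interpolation=cv2.INTER_CUBIC))"
```

```text
t 5.72 fix [-65.  -0.  23.] w [0.542 0.204 0.023] F fix [-9.4 -0.9  7.5] open 0.0002 yawerr [0.1 0.2 0.2]
```

View pics/wrist4.png

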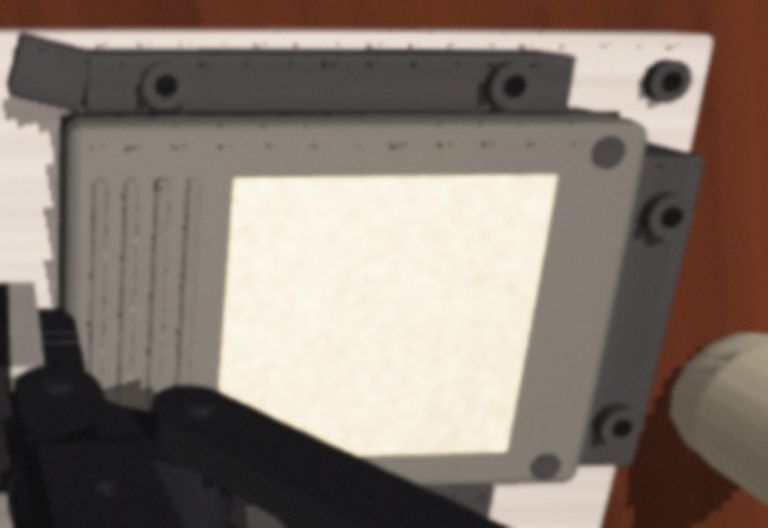

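apply_moves(
  rows=[
    [[0.02, 0, 0, 0, 0, 0, 1], [0.03, 0, 0, 0, 0, 0, 1], [0.03, 0, 0, 0, 0, 0, 1]],
  ],
)

```text
time_s: 6.15
tool_pos: [0.5421, 0.2041, 0.0225]
eef_rot: [-0.7, 0.7, -0.107, 0.097]
wrist_force: [-19.4, 3.5, 17.4]
opening: -0.0
```

```bash
python3 -c "
from h import *
st()
p=camera_params('wrist')
cv2.imwrite('pics/wrist5.png',cv2.resize(get_image('wrist')[120:340,320:640],None,fx=2.4,fy=2.4,interpolation=cv2.INTER_CUBIC))
f=lambda u,z:print(u,fx(ray(p,[320+u[0]/2.4-.3,120+u[1]/2.4-.3],z)))
f((713,33),.012)
f((62,113),.032);f((575,483),.032);f((650,128),.032);f((555,173),.032);f((703,158),.028);f((635,463),.028)"
```

```text
t 6.15 fix [-65.  -0.  23.] w [0.542 0.204 0.023] F fix [-19.6  -2.2  17.4] open -0.0 yawerr [-0.1  0.   0.7]
(713, 33) [76.24861431 56.58768916 12.        ]
(62, 113) [-53.23165634  43.30891361  32.        ]
(575, 483) [ 51.55048376 -31.04505975  32.        ]
(650, 128) [50.40089078 41.21127753 32.        ]
(555, 173) [34.6161985  32.98958067 32.        ]
(703, 158) [65.22171375 34.96627437 28.        ]
(635, 463) [ 66.80574714 -29.37274442  28.        ]
```

View pics/wrist5.png

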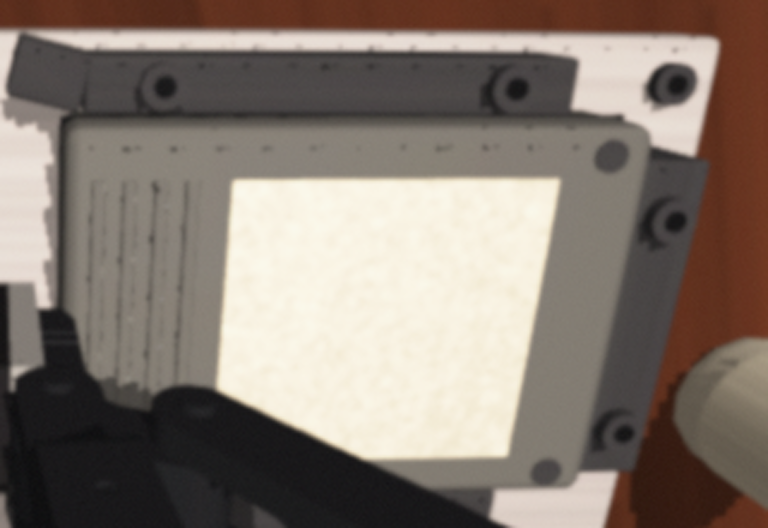

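apply_moves(
  rows=[
    [[-0.04, 0, 0, 0, 0, 0, 1], [-0.08, 0, 0, 0, 0, 0, 1], [-0.1, 0, 0, 0, 0, 0, 1], [-0.1, -0.2, 0, 0, 0, 0, 1], [-0.1, -0.4, 0, 0, 0, 0, 1], [-0.1, -0.6, 0, 0, 0, 0, 1], [-0.1, -0.8, 0, 0, 0, 0, 1], [-0.1, -0.8, 0, 0, 0, 0, 1]],
  ],
)

```text
time_s: 7.2
tool_pos: [0.5236, 0.212, 0.227]
eef_rot: [0.701, -0.698, 0.104, -0.101]
wrist_force: [-0.5, 1.1, 0.0]
opening: -0.0001
```

```bash
python3 -c "
from h import *
st();cmd(jig2w(J,[15,-80,215])[0])
for n in('top','side','wrist'):cv2.imwrite(f'pics/{n}6.png',get_image(n))"
```

```text
t 7.2 fix [-85.   2. 227.] w [0.524 0.212 0.227] F fix [-0.8  0.9  0. ] open -0.0001 yawerr [0.2 0.1 0.3]
[ 0.399  0.045 -0.328] [-0.002 -0.001 -0.003]
```

View pics/wrist6.png

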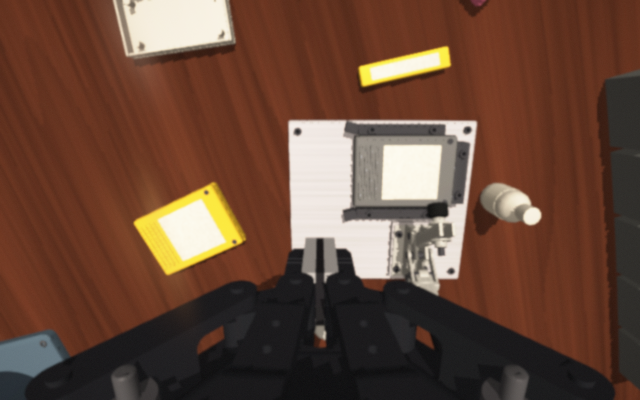

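```bash
python3 -c "
from h import *
for n,o,c in(('side',(270,145),6),('top',(225,150),6)):
  p=camera_params(n);print(n,(proj(p,jig2w(J,[[15,-119,162],[15,-125,181],[15,-99,100],[15,-109,185]]))-o+.42)*c)
"
```

```text
side [[365.21221635 201.75653139]
 [367.55352902 184.18027335]
 [357.98398069 254.73429717]
 [364.1940133  153.30033407]]
top [[449.29297796 214.18193595]
 [459.52227194 206.94153865]
 [417.47446068 235.98642997]
 [427.47237731 197.73030586]]
```

apply_moves(
  rows=[
    [[0.2, 0.04, -0.16, 0, 0, 0, 1], [0.4, 0.04, -0.33, 0, 0, 0, 1], [0.4, 0.04, -0.33, 0, 0, 0, 1], [0.4, 0.04, -0.33, 0, 0, 0, 1], [0.4, 0.04, -0.33, 0, 0, 0, 1]],
  ],
)

```text
time_s: 7.98
tool_pos: [0.5914, 0.1044, 0.2104]
eef_rot: [-0.699, 0.7, -0.107, 0.096]
wrist_force: [-0.3, -0.2, 0.1]
opening: -0.0003
```

```bash
python3 -c "
from h import *
st();cmd(jig2w(J,[15,-92,160])[0])
for n in('top','side','wrist'):cv2.imwrite(f'pics/{n}7.png',get_image(n))
cv2.imwrite('pics/side7c.png',cv2.resize(cv2.imread('pics/side7.png')[90:240,250:410],None,fx=4,fy=4))"
```

```text
t 7.97 fix [ 11. -82. 210.] w [0.591 0.104 0.21 ] F fix [-0.2 -0.2  0.1] open -0.0003 yawerr [-0.2 -0.1  0.8]
[ 0.018  0.201 -0.041] [ 0.002  0.001 -0.009]
```

View pics/side7c.png

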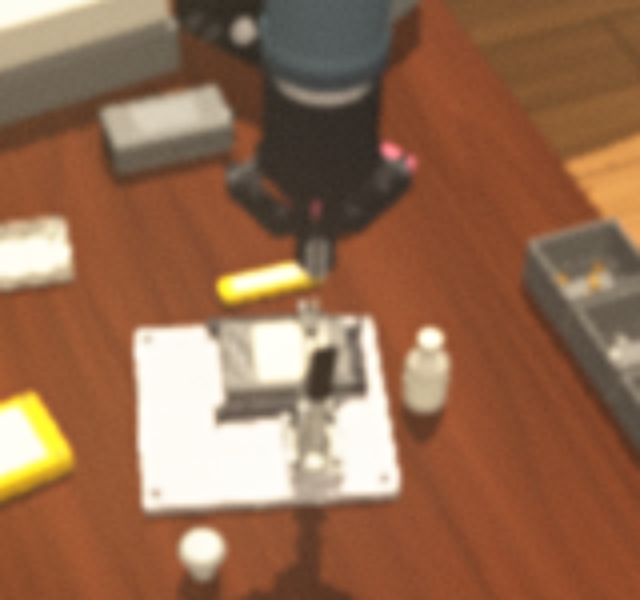

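View pics/wrist7.png

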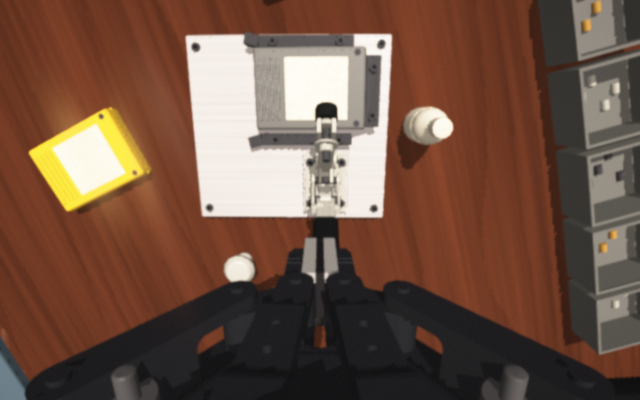

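apply_moves(
  rows=[
    [[0.018, 0.1, -0.04, 0, 0, -0.009, 1], [0.018, 0.2, -0.04, 0, 0, -0.009, 1], [0.018, 0.2, -0.04, 0, 0, -0.009, 1], [0.018, 0.2, -0.04, 0, 0, -0.009, 1]],
  ],
)

```text
time_s: 8.62
tool_pos: [0.5932, 0.094, 0.1619]
eef_rot: [-0.699, 0.701, -0.101, 0.102]
wrist_force: [0.2, 0.3, -0.5]
opening: 0.0
```

```bash
python3 -c "
from h import *
st()
for y,z in((-108,160),(-130,153),(-148,140),(-160,125),(-166,108),(-170,92),(-172,83),(-174,68),(-174,56),(-174,52)): cmd(jig2w(J,[15,y,z])[0])
cv2.imwrite('pics/side8c.png',cv2.resize(get_image('side')[90:240,250:410],None,fx=4,fy=4))"
```

```text
t 8.62 fix [ 16. -91. 162.] w [0.593 0.094 0.162] F fix [ 0.1  0.4 -0.5] open 0.0 yawerr [-0.1 -0.1 -0.1]
[-0.003  0.008 -0.068] [0.001 0.001 0.001]
[-0.004  0.036 -0.156] [0.001 0.001 0.001]
[-0.004  0.088 -0.227] [0.001 0.001 0.001]
[-0.004  0.148 -0.275] [0.001 0.001 0.001]
[-0.004  0.216 -0.299] [0.001 0.001 0.001]
[-0.004  0.28  -0.315] [0.001 0.001 0.001]
[-0.005  0.316 -0.323] [0.001 0.001 0.001]
[-0.005  0.376 -0.331] [0.001 0.001 0.001]
[-0.005  0.424 -0.331] [0.001 0.001 0.001]
[-0.005  0.44  -0.331] [0.001 0.001 0.001]
```

View pics/side8c.png

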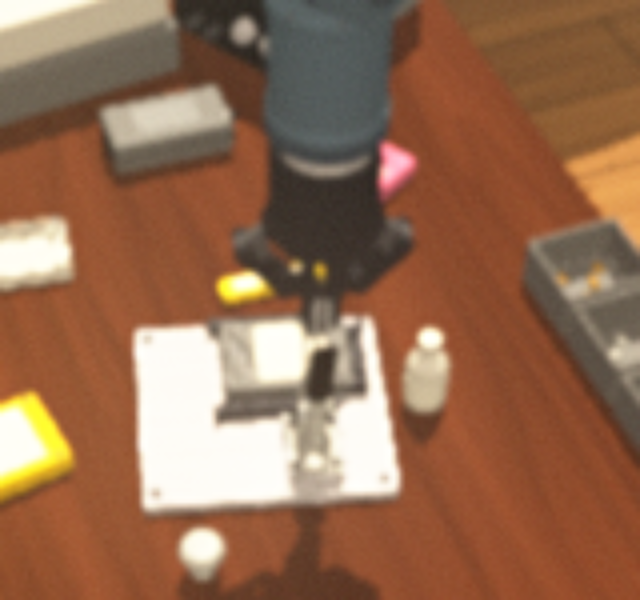

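Fingertips are just behind the grip. Push over in two stages.

apply_moves(
  rows=[
    [[-0.004, 0.01, -0.04, 0, 0, 0, 1], [-0.004, 0.01, -0.07, 0, 0, 0, 1], [-0.004, 0.02, -0.11, 0, 0, 0, 1], [-0.004, 0.035, -0.155, 0, 0, 0, 1], [-0.004, 0.06, -0.19, 0, 0, 0, 1], [-0.004, 0.09, -0.225, 0, 0, 0, 1], [-0.004, 0.12, -0.25, 0, 0, 0, 1], [-0.004, 0.15, -0.275, 0, 0, 0, 1], [-0.004, 0.18, -0.29, 0, 0, 0, 1]],
  ],
)

```text
time_s: 9.8
tool_pos: [0.5718, 0.0242, 0.1167]
eef_rot: [-0.699, 0.701, -0.101, 0.102]
wrist_force: [-0.6, 0.7, 0.1]
opening: -0.0
```

```bash
python3 -c "
from h import *
st()
for y,z in((-166,108),(-170,92),(-174,68),(-174,52)): cmd(jig2w(J,[15,y,z])[0])
cv2.imwrite('pics/side9c.png',cv2.resize(get_image('side')[90:240,250:410],None,fx=4,fy=4))"
```

```text
t 9.8 fix [  15. -164.  117.] w [0.572 0.024 0.117] F fix [-0.8  0.5  0.1] open -0.0 yawerr [-0.1 -0.1 -0.1]
[-0.001  0.035 -0.008] [0.001 0.001 0.001]
[-0.001  0.099 -0.024] [0.001 0.001 0.001]
[-0.002  0.195 -0.039] [0.001 0.001 0.001]
[-0.002  0.259 -0.039] [0.001 0.001 0.001]
```

View pics/side9c.png

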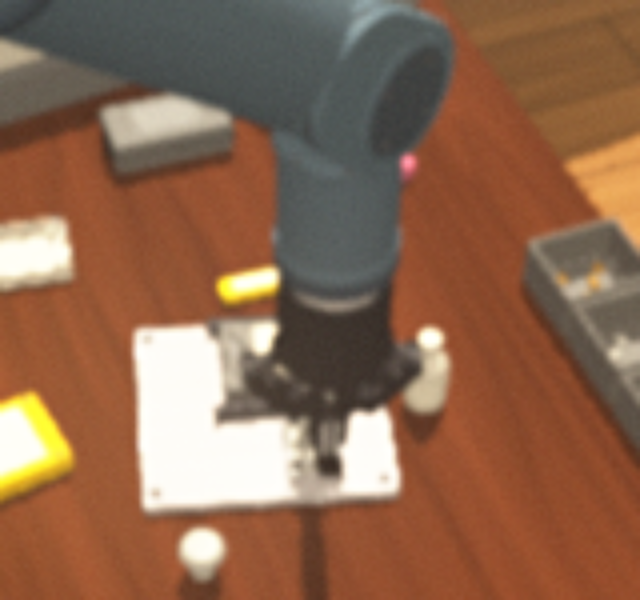

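apply_moves(
  rows=[
    [[-0.001, 0.035, -0.01, 0, 0, 0, 1], [-0.001, 0.07, -0.02, 0, 0, 0, 1], [-0.001, 0.1, -0.024, 0, 0, 0, 1], [-0.001, 0.13, -0.03, 0, 0, 0, 1], [-0.001, 0.16, -0.036, 0, 0, 0, 1], [-0.001, 0.19, -0.039, 0, 0, 0, 1], [-0.001, 0.215, -0.039, 0, 0, 0, 1], [-0.001, 0.235, -0.039, 0, 0, 0, 1], [-0.001, 0.25, -0.039, 0, 0, 0, 1], [-0.001, 0.255, -0.039, 0, 0, 0, 1]],
  ],
)

```text
time_s: 11.1
tool_pos: [0.5685, 0.0138, 0.0529]
eef_rot: [-0.698, 0.701, -0.101, 0.102]
wrist_force: [-3.7, -0.7, 15.8]
opening: -0.0002
```

```bash
python3 -c "
from h import *
st()
cv2.imwrite('pics/wrist10.png',get_image('wrist'))"
```

```text
t 11.1 fix [  15. -175.   53.] w [0.568 0.014 0.053] F fix [-3.3 -1.7 15.8] open -0.0002 yawerr [-0.2 -0.1 -0.1]
```

View pics/wrist10.png

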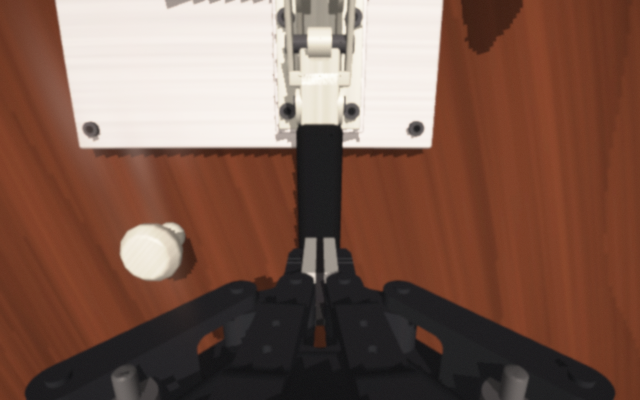

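apply_moves(
  rows=[
    [[0, -0.1, 0, 0, 0, 0, 1], [0, -0.3, 0, 0, 0, 0, 1], [0, -0.5, 0, 0, 0, 0, 1], [0, -0.7, 0, 0, 0, 0, 1], [0, -0.7, -0.3, 0, 0, 0, 1], [0, -0.7, -0.6, 0, 0, 0, 1], [0, -0.7, -0.9, 0, 0, 0, 1], [0, -0.7, -0.9, 0, 0, 0, 1], [0, -0.7, -0.9, 0, 0, 0, 1]],
  ],
)

```text
time_s: 12.28
tool_pos: [0.503, -0.2052, 0.2286]
eef_rot: [-0.697, 0.702, -0.104, 0.104]
wrist_force: [0.3, 0.9, -0.4]
opening: -0.0
```

```bash
python3 -c "
from h import *
st()
for n in('top','side'):cv2.imwrite(f'pics/{n}11.png',get_image(n))
a=cv2.imread('pics/top11.png');b=cv2.imread('pics/side11.png')
cv2.imwrite('pics/c11.png',np.hstack([cv2.resize(a[160:250,230:330],(400,360)),cv2.resize(b[145:235,275:375],(400,360))]))"
```

```text
t 12.28 fix [  15. -404.  229.] w [ 0.503 -0.205  0.229] F fix [ 0.   0.9 -0.4] open -0.0 yawerr [-0.3  0.3 -0.1]
```

View pics/c11.png

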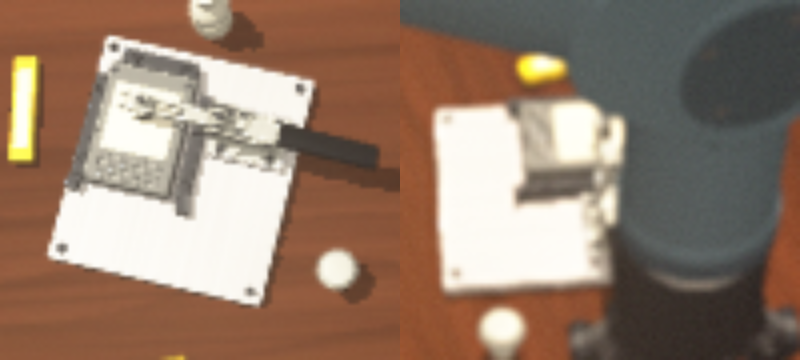

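View pics/top11.png

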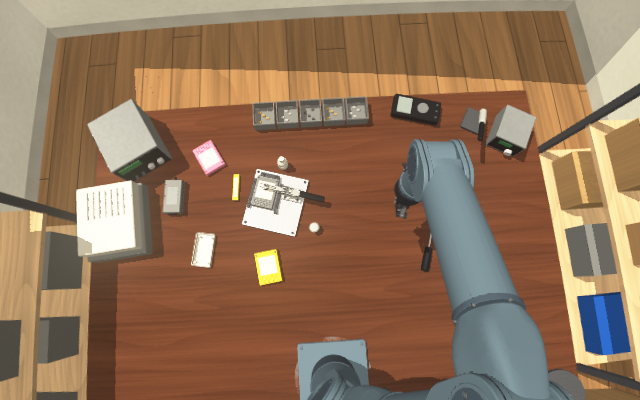

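```bash
python3 -c "
from h import *
p=camera_params('top');print(proj(p,jig2w(J,[[15,-200,54],[15,-198,105],[-52.5,37.5,32],[-52.5,-37.5,32]])))
a=get_image('top');cv2.imwrite('pics/c12.png',cv2.resize(a[160:240,235:335],(800,600),interpolation=cv2.INTER_CUBIC))"
```

```text
[[324.86861258 199.08663456]
 [324.66839075 195.39456419]
 [250.85543901 204.12771365]
 [272.55925112 209.09858456]]
```

View pics/c12.png

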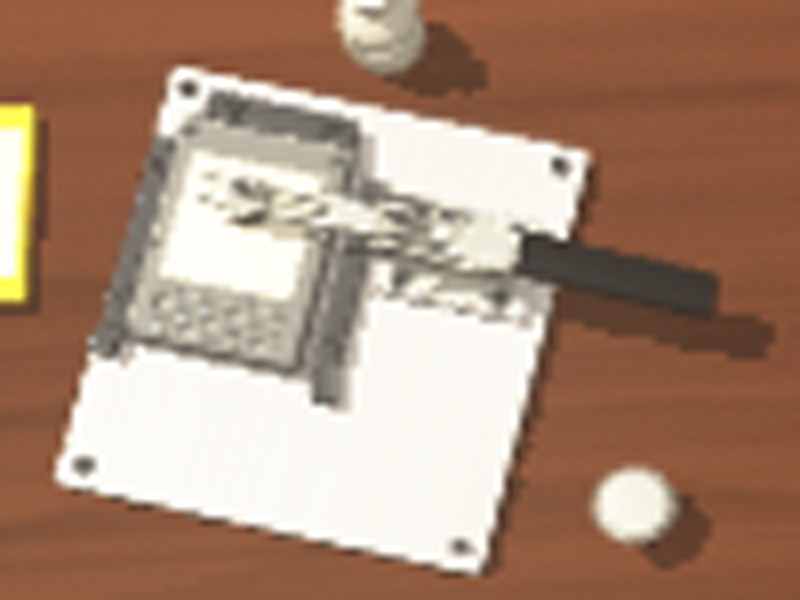

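```bash
python3 -c "
from h import *
arm.job_done();st()"
```

```text
the job is handed in; nothing more can be done
the job is handed in; nothing more can be done
```

The cartridge is home against the end stop and the toggle clamp is shut on it. The job was handed in at about 12.4 s of the 45 s allowed.

- **Cartridge:** I pushed it about 30 mm along the rails with the closed fingertips. At the stop the force rose to about 20 N along the rails and 17 N upward, and the cartridge stopped moving.
- **Clamp:** I pushed the handle over and down until it met its stop, at about 16 N. The hand then moved well clear, and the wrist force was near zero.
- **Last checks, top view:** The handle's outer end was at pixel (324.6, 198.7); shut would be (324.9, 199.1), and not snapped past centre would be row 195. The cartridge's rear corners were within about 0.7 pixel of home. The neighbouring objects in view (knob, glue bottle, spine, yellow look-alike) looked unmoved.
- **Limits of those checks:**
  - The arm blocked the side view of the clamp at the end, so the shut position rests on the top view and the force reading.
  - The camera fits of the fixture disagreed by about 2 mm, so I used a value between them.
  - The pine box was under the arm in the last picture, so I did not check it again. The arm stayed well above it.

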